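# Press the popped red snap of a tub lid home

## Task

One of the four corner snaps on the clear tub's blue lid, the red one, has popped up. Press it gently down with the fingertips until it is fully home, level with the white snaps, then draw the hand back well clear of the tub. Do not touch the three white snaps, do not lift or shove the tub, and leave the matchbox on its lid and everything else on the slab where it is.

Things in the scene. Friction and masses are not known exactly. Their poses are not given: they have to be found in the camera images.
- tub: empty clear plastic tub standing loose on the slab, 200 (its x) by 150 (its y) by 80 mm, closed by a blue lid 206 by 156 mm whose top face is 88 mm above the slab; about 0.4 kg with its lid and snaps. Origin: centre of the underside, z up. It may stand at any yaw. One square snap sits at each corner of the lid, 78 mm along x and 53 mm along y from the middle: the red one at (+x, +y).
- snap_red (a joint): how far the red snap is pushed down, in m: 0 fully popped up, 0.010 fully home against a hard stop. It slides straight down against friction of about 3 N and stays where it is left. It starts between 0 and 0.003.
- snap_red_top (a point): centre of the top face of the red snap's square cap, 30 by 30 mm and 6 mm thick; the point moves with the cap. The face is 16 mm above the lid's top face when fully popped up (joint 0) and 6 mm above it when home, level with the white caps.
- snap_white_a: white snap, already home, at (-78, +53) mm of the tub: cap 30 by 30 mm; origin at its centre on the lid's top face, its top 6 mm higher. Not to be touched.
- snap_white_b: the same, at (-78, -53) mm of the tub. Not to be touched.
- snap_white_c: the same, at (+78, -53) mm of the tub. Not to be touched.
- matchbox: yellow matchbox 53 by 36 by 15 mm lying loose near the middle of the tub's lid; origin at the centre of its underside
- tongs: steel spring tongs lying flat, 290 mm long along their x, up to 50 mm wide, 16 mm high; origin near the middle, on the slab
- pot_lid: round aluminium pot lid, 224 mm across, with a black knob whose top is 42 mm above the slab; origin at the centre of the underside
- mug: blue mug, 80 mm across, 85 mm high, handle at its +y; origin at the centre of the underside
- brush: hand brush, 200 mm long along its x, lying on the slab
- jiko: tall grey charcoal stove fixed at the right of the slab, up to 284 mm across and 312 mm high, with an ash drawer partly open towards the middle of the slab (reaching at most 240 mm from the stove's axis) and a steel grate leaning on the side away from the robot; origin at the centre of the underside

How it is judged:
By the outcome, as a careful person would: the job done as asked, in the order asked, and still so for the second after the job is handed in, with the robot touching nothing.
It also fails if it takes over 32 s, if anything falls off the work surface, if the arm or the gripper's body presses on something with over 40 N, if the wrist force passes 120 N, or if a joint passes its speed limit or range.

## Robot

A 7-joint arm with a two-finger parallel gripper is mounted at the origin on the work surface. World frame = base frame: x ahead of the robot, y to its left, z up, the work surface at z = 0. Lengths are in m, angles in rad, forces in N, time in s.
With the tool pointing down it reaches from about 0.4 to 0.875 m from the base axis. Payload 4.4 kg.
Tool frame: the origin (TCP) lies on the centre line of the jaws, within the pads' length; the fingertips stand 14 mm ahead of it and the grasp point (between the pads) lies 5 mm behind it; y points along the fingers, x is the direction in which the jaws open and shut, and the axes are right-handed (so a half turn about y gives the same grasp; the last joint's range is limited). The gripper opens to 85 mm and grips with 20 to 120 N. Pads are 22 mm wide; open, the fingers measure 114 mm over their backs; the gripper's body (76 mm by 85 mm) begins 54 mm behind the grasp point. The pads swing forward as they close: fully open they stand 13 mm farther back than shut.
Start: joints at [1.054, 0.628, 0.038, 1.517, -0.027, 0.996, -0.02], TCP at [0.283, -0.585, 0.245] pointing down, gripper open.
Joint ranges: [-3.06, 3.06], [-0.37, 2.12], [-1.25, 1.32], [0.18, 2.47], [-1.1, 4.24], [0.23, 1.98], [-2.94, 2.94]. Speed limits (rad/s): [2.57, 2.57, 3.14, 3.14, 3.14, 3.14, 3.14].

## Interface

Orientations are given as a unit quaternion [w, x, y, z].
In Python, from station import r gives the robot as it stands. The module is installed in compiled form; this text tells all that it offers. Calls block until the motion is done:
- r.move_ptp(position, orientation): joint-space move of the TCP to a pose.
- r.line_to(position, attitude=None, rate=0.15): straight line of the TCP; attitude=None keeps the orientation; rate is the mean speed in m/s.
- r.goto_joints(angles): joint-space move.
- r.gripper_to(opening, grasp_force=None): finger opening in m; grasp_force is the grip in N (None keeps the last); returns when the fingers have stopped.
- r.hold(seconds).
- r.ik(position, orientation): joint angles nearest the present ones, or None.
- r.camera(name): name is "scene" or "top" or "wrist"; returns the picture (480x640x3 uint8, blue, green, red); there is no depth.
- r.camera_info(name): a dict with "fx", "fy", "cx", "cy" (pixels), "eye" and "orientation" of the camera in the world. Camera axes: x right, y up, looking along -z (the intrinsics and any distortion apply to the point x, -y, -z); pixel columns grow to the right and rows downward; lengths in m; the calibration is good to about 2 mm. A picture is of the moment at which its call begins: read the wrist's pose just before it. camera_info takes no time and is no camera call; for the wrist camera it gives the pose at the moment of the call.
A pose or a line that the arm cannot do raises r.PlanningError and nothing moves.
- r.close_job(): hands the job in, once; it reports no verdict.
Trained networks look in the newest picture that a camera, given by its name, has taken for a name from the list of things; names that differ only in an ending like _2 or _b are one class to them, and where a whole thing is asked for, a point or a joint stands for the part that bears it (a point fixed in the world has none). Each returns a list of dicts, best first, with "conf" (0 to 1); they miss things now and then, are a little off and sometimes report something else, mostly with a low value. They report only what shows in the picture. A call takes as long as a camera call.
- r.boxes_of(target, camera): "centre" ([x, y, z] in m, in the coordinates of the camera as it stood for that picture, good to about 4 mm: the middle of the surface that is visible of it).
Readings, each from a call of its own:
- r.get_clock(): time.
- r.get_joint_pos(): joint angles.
- r.get_qvel(): joint speeds.
- r.get_tau(): joint torques, N m.
- r.get_tcp_pos(): TCP position.
- r.get_tool_rot(): TCP orientation.
- r.get_contact_force(): force on the tool from outside, world axes, zero at the start.
- r.get_wrist_torque(): the same for the moment, N m.
- r.get_grip_width(): finger opening in m.
Only numpy, scipy, OpenCV 4.12 (cv2) and the standard library are available. Lean on these libraries where they do the work, as an engineer would, in place of code of your own. Each camera call takes 0.05 s, during which the arm holds its last target.

## Working session

There is one attempt and no reset: what is moved stays moved. The work goes in short steps, each a Python script; the robot and the scene stay as the last script left them, time stands still between calls to the robot, and variables do not carry over. Pictures are saved under pics/ and viewed, and the job is handed in when it is done.

```bash
mkdir -p pics; ls
cat > h.py <<'E'
from station import r
import numpy as np, cv2
from scipy.spatial.transform import Rotation as R
def info(n):
    i=r.camera_info(n); q=np.array(i["orientation"]); return i,R.from_quat(q[[1,2,3,0]]),np.array(i["eye"])
def toworld(p,ci): return ci[2]+ci[1].apply(p)
def proj(P,ci):
    i,Rr,e=ci; c=Rr.inv().apply(np.asarray(P)-e); c=np.atleast_2d(c)
    return np.c_[i["fx"]*c[:,0]/-c[:,2]+i["cx"], i["fy"]*-c[:,1]/-c[:,2]+i["cy"]]
def ray(u,v,ci,z):
    i,Rr,e=ci; d=Rr.apply([(u-i["cx"])/i["fx"],-(v-i["cy"])/i["fy"],-1]); return e+d*(z-e[2])/d[2]
E
python3 - <<'E'
from h import *
np.set_printoptions(precision=4,suppress=True)
print(r.get_clock(),r.get_tcp_pos(),r.get_tool_rot(),r.get_grip_width())
for n in ["scene","top"]:
    ci=info(n); print(n,ci[0])
    im=r.camera(n); cv2.imwrite(f"pics/{n}0.png",im)
    for t in ["snap_red_top","snap_white_a","matchbox","tub","jiko","pot_lid","mug"]:
        for d in r.boxes_of(t,n): 
            p=toworld(d["centre"],ci); print(t,round(d["conf"],2),p,proj(p,ci)[0])
print(r.get_clock())
E
```

```text
pics
0.0 [ 0.283  -0.5845  0.2444] [ 0.5995 -0.5988  0.3762 -0.375 ] 0.08543770536204244
scene {'fx': 444.7112369104348, 'fy': 444.7112369104348, 'cx': 325.4530851744755, 'cy': 231.85009447195452, 'eye': array([ 1.4148, -0.1258,  0.6806]), 'orientation': array([0.6337, 0.3506, 0.3261, 0.6076])}
snap_red_top 0.64 [0.5944 0.0671 0.1052] [389.4238 247.9309]
snap_white_a 0.58 [ 0.6731 -0.0018  0.0935] [363.0449 274.1409]
snap_white_a 0.53 [ 0.4882 -0.0451  0.0955] [336.7085 227.356 ]
snap_white_a 0.45 [ 0.5713 -0.1181  0.0974] [307.6507 246.3959]
matchbox 0.77 [ 0.5781 -0.0183  0.1008] [351.1413 246.0875]
tub 0.86 [ 0.6207 -0.0215  0.0853] [351.2704 262.6788]
pot_lid 0.84 [0.7093 0.4056 0.0173] [547.49   307.9718]
mug 0.72 [ 0.7083 -0.3386  0.0553] [202.3298 302.5579]
top {'fx': 479.85429602533054, 'fy': 479.85429602533054, 'cx': 322.6611645815267, 'cy': 238.60207827958547, 'eye': array([ 0.4031, -0.0751,  1.5775]), 'orientation': array([-0.6965, -0.0288,  0.0207,  0.7167])}
snap_white_a 0.48 [ 0.67   -0.0026  0.0908] [303.0518 187.407 ]
snap_white_a 0.4 [ 0.4863 -0.0447  0.0959] [318.0696 245.4895]
matchbox 0.64 [ 0.5715 -0.0181  0.104 ] [308.643  218.0767]
tub 0.87 [ 0.5872 -0.0255  0.0852] [311.128  213.6829]
tub 0.51 [ 0.6901 -0.3425  0.0306] [408.311  181.3997]
jiko 0.66 [ 0.4888 -0.5459  0.3058] [505.5924 234.6713]
jiko 0.22 [ 0.3059 -0.2795  0.0196] [393.0087 300.626 ]
pot_lid 0.97 [0.6953 0.4099 0.0134] [179.3827 187.7359]
mug 0.86 [ 0.6918 -0.3421  0.0262] [407.9366 181.1385]
0.8
```

View pics/scene0.png

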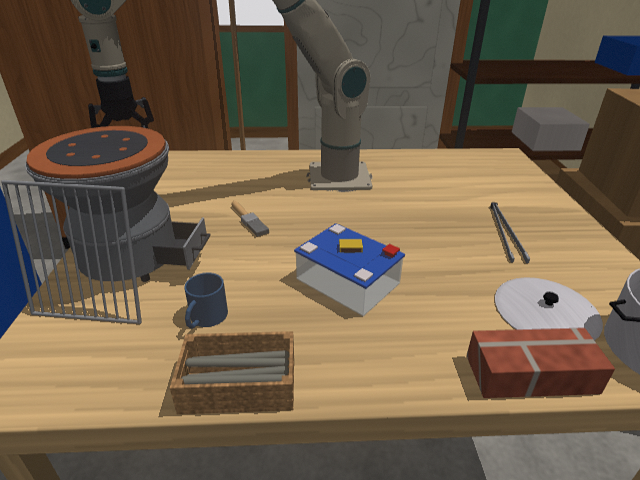

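View pics/top0.png

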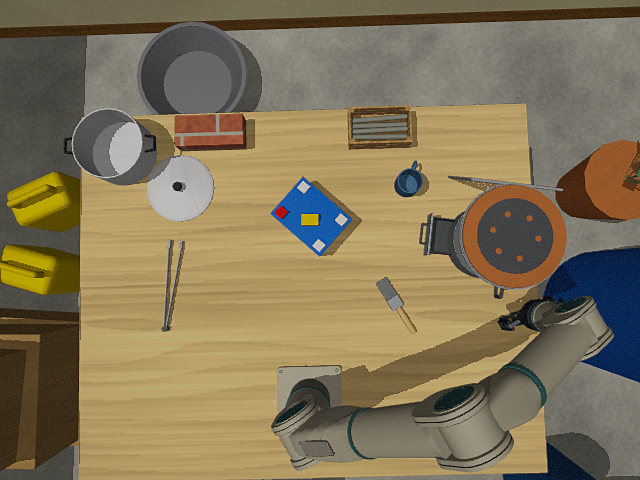

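The scene view shows the tub at about (350,265), with the red snap at (390,250). White snaps are at (363,274), (337,229) and (308,247), and the matchbox is in the middle. The top view agrees, with the red snap at (281,212). The stove stands beside the gripper, so I'll lift straight up first and then move over the tub.

Run:
```python
from h import *
np.set_printoptions(precision=4,suppress=True)
def down(psi): # tool x at azimuth psi, z down
    x=np.array([np.cos(psi),np.sin(psi),0]); z=np.array([0,0,-1.]); y=np.cross(z,x)
    q=R.from_matrix(np.c_[x,y,z]).as_quat(); return q[[3,0,1,2]]
q0=np.array(r.get_tool_rot()); m=R.from_quat(q0[[1,2,3,0]]).as_matrix(); print(m)
t0=r.get_tcp_pos(); print(r.get_clock())
print(r.ik([t0[0],t0[1],0.5],q0))
for k in range(4):
    psi=np.radians(47+90*k)
    for p in ([0.5944,0.0671,0.13],[0.5,0.04,0.36]): print(47+90*k,r.ik(p,down(psi)))
ci=info("wrist"); print(ci[0], R.from_matrix(m).inv().apply(ci[2]-t0))
print(r.get_clock(), r.get_contact_force())
```

```text
[[ 0.4357  0.0001  0.9001]
 [-0.9001 -0.      0.4357]
 [ 0.     -1.      0.    ]]
0.8
[ 1.0473  0.499   0.0578  1.0507 -0.0277  1.5925 -0.0225]
47 [-0.5038  1.297  -0.3584  2.0715  1.7226  1.9467 -1.7136]
47 [-0.543   0.8063 -0.5118  2.4139  1.4671  1.9294 -1.6168]
137 [ 1.2056  1.8321 -1.2211  2.1792  4.052   0.2574 -0.5083]
137 None
227 None
227 [ 0.643   1.2664 -1.0625  1.2358 -0.3416  1.9393 -2.7686]
317 None
317 None
{'fx': 402.7704998670434, 'fy': 402.7704998670434, 'cx': 319.3750680313009, 'cy': 244.51521539077243, 'eye': array([ 0.3459, -0.5543,  0.3736]), 'orientation': array([ 0.8391, -0.119 ,  0.0742, -0.5256])} [-0.0004 -0.1283  0.0698]
0.8 [-0.2212 -0.1897 -0.2464]
```

The fingers point along tool +y, so I'll redo the orientations with y down.

```bash
cat >> h.py <<'E'
def down(psi): # tool x at azimuth psi, y down
    x=np.array([np.cos(psi),np.sin(psi),0]); y=np.array([0,0,-1.]); z=np.cross(x,y)
    q=R.from_matrix(np.c_[x,y,z]).as_quat(); return q[[3,0,1,2]]
np.set_printoptions(precision=4,suppress=True)
E
python3 - <<'E'
from h import *
q0=np.array(r.get_tool_rot());t0=r.get_tcp_pos()
print(r.get_joint_pos(), r.ik([t0[0],t0[1],0.5],q0))
for k in list(range(4))+[0.5,1.5,2.5,3.5]:
    psi=np.radians(47+90*k)
    for p in ([0.5944,0.0671,0.13],[0.5,0.04,0.36],[.5,.04,.5]): print(47+90*k,p[2],r.ik(p,down(psi)))
E
```

```text
[ 1.0542  0.6283  0.0385  1.5174 -0.027   0.9963 -0.02  ] [ 1.0473  0.499   0.0578  1.0507 -0.0277  1.5925 -0.0225]
47 0.13 [ 0.1294  0.7383 -0.4686  1.7615  0.4608  0.7528  0.2439]
47 0.36 [ 0.3176  0.3406 -0.6212  1.7434  0.217   1.1268  0.4501]
47 0.5 [ 0.3515  0.2645 -0.6647  1.4599  0.1628  1.4729  0.5082]
137 0.13 [ 0.43    0.94   -1.062   1.7528  0.9458  1.0545  1.4078]
137 0.36 [ 0.5828  0.45   -1.057   1.7374  0.4181  1.2024  1.8044]
137 0.5 [ 0.5894  0.3462 -1.0583  1.4545  0.3007  1.5146  1.9313]
227 0.13 [-0.3734  0.7261  0.3473  1.7771 -0.358   0.7009 -2.1518]
227 0.36 [-0.1954  0.2932  0.0796  1.757  -0.0259  1.0924 -2.4286]
227 0.5 [-0.0653  0.2205 -0.0929  1.4707  0.0204  1.4513 -2.4797]
317 0.13 [-0.1138  0.6981 -0.0726  1.7691  0.0744  0.677  -0.978 ]
317 0.36 [ 0.0752  0.3029 -0.2825  1.7497  0.0933  1.1021 -0.9879]
317 0.5 [ 0.1846  0.2382 -0.4279  1.4641  0.0987  1.4606 -0.9939]
92.0 0.13 [ 0.2361  0.7815 -0.6554  1.7583  0.6263  0.8217  0.8845]
92.0 0.36 [ 0.4546  0.3824 -0.8307  1.7402  0.3061  1.1544  1.1399]
92.0 0.5 [ 0.5086  0.3088 -0.9114  1.4563  0.2433  1.4947  1.2076]
182.0 0.13 [-0.4983  0.7711  0.5638  1.7808 -0.572   0.7588 -2.7423]
182.0 0.36 [ 0.5828  0.45   -1.057   1.7374  0.4181  1.2024  2.5898]
182.0 0.5 [ 0.5894  0.3462 -1.0583  1.4545  0.3007  1.5146  2.7167]
272.0 0.13 [-0.2442  0.7028  0.1359  1.7732 -0.1406  0.675  -1.5661]
272.0 0.36 [-0.0211  0.2961 -0.1531  1.7523  0.05    1.097  -1.7263]
272.0 0.5 [ 0.1194  0.2315 -0.339   1.4658  0.0769  1.4574 -1.7558]
362.0 0.13 [ 0.0104  0.7101 -0.2719  1.7652  0.2741  0.7034 -0.3743]
362.0 0.36 [ 0.1866  0.316  -0.4351  1.7468  0.1467  1.1109 -0.2599]
362.0 0.5 [ 0.2599  0.2482 -0.5327  1.4622  0.1258  1.4653 -0.2376]
```

Run:
```python
from h import *
q0=r.get_tool_rot();t0=np.array(r.get_tcp_pos())
r.line_to([t0[0],t0[1],0.47],rate=0.2); print(r.get_clock())
r.move_ptp([0.50,-0.04,0.43],down(np.radians(-43))); print(r.get_clock())
def look(tag):
    ci=info("wrist"); im=r.camera("wrist"); cv2.imwrite(f"pics/{tag}.png",im)
    print(ci[2])
    for t in ["snap_red_top","snap_white_a","matchbox","tub"]:
        for d in r.boxes_of(t,"wrist"):
            p=toworld(d["centre"],ci); print(t,round(d["conf"],2),p,proj(p,ci)[0])
    np.save(f"pics/{tag}.npy",np.array([ci[0],],dtype=object),allow_pickle=True)
look("w1")
r.gripper_to(0.0,20); print(r.get_clock(),r.get_grip_width(), r.get_contact_force())
```

```text
2.075
4.1833
[0.5476 0.0102 0.5582]
snap_white_a 0.78 [ 0.5656 -0.1183  0.0938] [405.7199 200.6985]
snap_white_a 0.61 [ 0.4882 -0.0476  0.0932] [315.687  201.6308]
snap_white_a 0.56 [ 0.6691 -0.0033  0.0937] [411.6018  55.7106]
matchbox 0.85 [ 0.5693 -0.0189  0.101 ] [351.6223 133.7967]
tub 0.72 [ 0.5879 -0.0161  0.0854] [361.2746 119.9755]
5.2 -0.0002277683390654073 [-0.3288 -0.835  -0.6405]
```

View pics/w1.png

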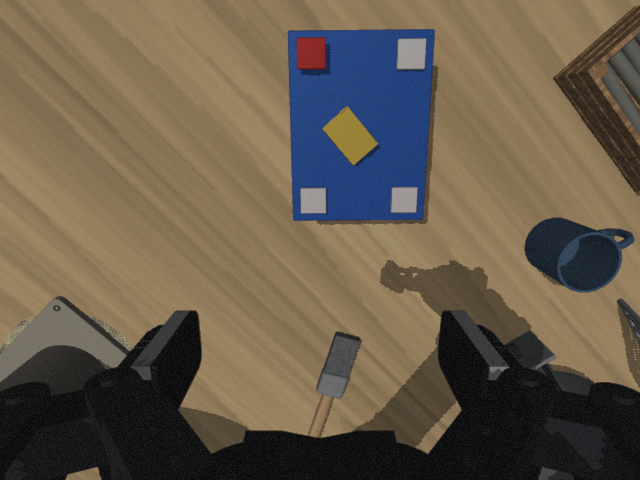

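The wrist view shows the lid: red cap near (312,53), white caps at (412,54), (313,201) and (404,200), matchbox at (350,136). The fingers, still open in this picture, sit at the bottom. I'll take a second, lower view and fit the tub pose.

```bash
cat > fit.py <<'E'
from h import *
from scipy.optimize import least_squares
def blobs(im):
    h=cv2.cvtColor(im,cv2.COLOR_BGR2HSV)
    red=((h[...,0]<6)|(h[...,0]>174))&(h[...,1]>150)&(h[...,2]>60)
    blue=cv2.inRange(h,(108,120,60),(125,255,255))
    n,l,s,c=cv2.connectedComponentsWithStats(blue); k=1+np.argmax(s[1:,4])
    hull=np.zeros_like(blue); cv2.fillConvexPoly(hull,cv2.convexHull(np.argwhere(l==k)[:,::-1].astype(np.int32)),1)
    wh=(hull>0)&(h[...,1]<60)&(h[...,2]>140)
    out={}
    for nm,mk in(("red",red&(cv2.dilate(hull,np.ones((25,25)))>0)),("white",wh)):
        n,l,s,c=cv2.connectedComponentsWithStats(mk.astype(np.uint8))
        out[nm]=[(c[i],s[i]) for i in range(1,n) if s[i,4]>60]
    return out
E
python3 - <<'E'
from fit import *
r.line_to([0.56,0.01,0.33],rate=0.2); r.hold(0.1)
ci=info("wrist"); im=r.camera("wrist"); cv2.imwrite("pics/w2.png",im)
np.save("pics/w2.npy",np.array([ci[0]],dtype=object),allow_pickle=True)
for t in ["snap_red_top","snap_white_a"]:
    for d in r.boxes_of(t,"wrist"):
        p=toworld(d["centre"],ci); print(t,round(d["conf"],2),p,proj(p,ci)[0])
print(r.get_clock(),r.get_contact_force())
for f in("w1","w2"): print(f,blobs(cv2.imread(f"pics/{f}.png")))
E
```

```text
snap_red_top 0.58 [0.5928 0.0728 0.1073] [296.0812 129.9473]
snap_white_a 0.97 [ 0.566  -0.119   0.0945] [412.6825 297.6883]
snap_white_a 0.7 [ 0.6678 -0.0007  0.091 ] [416.0173 132.8045]
snap_white_a 0.61 [ 0.4935 -0.0416  0.0927] [304.8921 290.3101]
6.2333 [-0.5548  0.5679  0.2643]
w1 {'red': [(array([310.8071,  52.9495]), array([297,  38,  29,  31, 871], dtype=int32))], 'white': [(array([411.0406,  52.953 ]), array([397,  39,  29,  30, 788], dtype=int32)), (array([312.5433, 200.5277]), array([301, 189,  25,  24, 578], dtype=int32)), (array([403.7534, 199.4184]), array([391, 188,  26,  24, 588], dtype=int32))]}
w2 {'red': [(array([298.0844, 132.3164]), array([ 281,  115,   35,   36, 1220], dtype=int32))], 'white': [(array([419.2872, 130.9665]), array([ 402,  114,   36,   35, 1163], dtype=int32)), (array([299.0261, 292.6145]), array([287, 283,  30,  25, 537], dtype=int32))]}
```

View pics/w2.png

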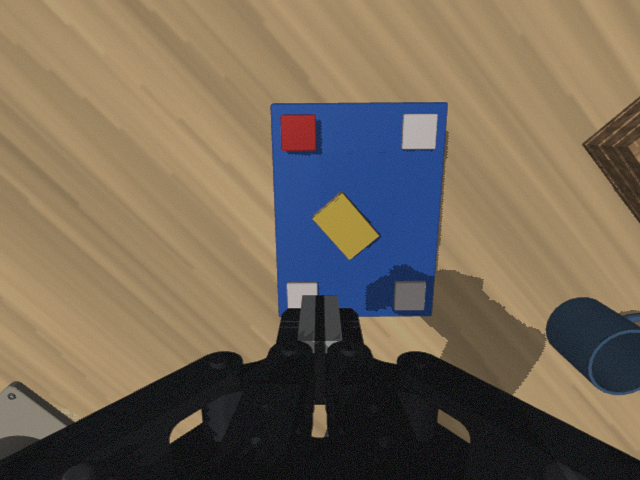

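The second view shows the red cap at (298,132), raised, and the near white cap at (419,131). The closed fingertips are at (320,300) and partly hide white a. Now the fit from both views.

Run:
```python
from fit import *
def load(f):
    i=np.load(f"pics/{f}.npy",allow_pickle=True)[0]; q=np.array(i["orientation"]); return i,R.from_quat(q[[1,2,3,0]]),np.array(i["eye"])
c1,c2=load("w1"),load("w2")
L={"r":(78,53),"a":(-78,53),"b":(-78,-53),"c":(78,-53)}
obs=[(c1,"r",310.8,52.9),(c1,"c",411,53),(c1,"a",312.5,200.5),(c1,"b",403.8,199.4),(c2,"r",298.1,132.3),(c2,"c",419.3,131),(c2,"b",410,296)]
def res(p):
    o=[]
    for c,n,u,v in obs:
        l=np.array(L[n])/1000; cs,sn=np.cos(p[2]),np.sin(p[2])
        P=[p[0]+cs*l[0]-sn*l[1],p[1]+sn*l[0]+cs*l[1],p[4] if n=="r" else p[3]]
        o.append(proj(P,c)[0]-[u,v])
    return np.ravel(o)
s=least_squares(res,[.58,-.025,.82,.094,.103],loss="soft_l1"); p=s.x
print(p,np.degrees(p[2])); print(s.fun.reshape(-1,2))
cs,sn=np.cos(p[2]),np.sin(p[2])
for n,l in L.items(): print(n,p[0]+(cs*l[0]-sn*l[1])/1e3,p[1]+(sn*l[0]+cs*l[1])/1e3)
# independent triangulation of red from two views
f=least_squares(lambda P:np.r_[proj(P,c1)[0]-[310.8,52.9],proj(P,c2)[0]-[298.1,132.3]],[.59,.07,.1]); print(f.x,f.fun)
```

```text
[ 0.5786 -0.0227  0.8281  0.0936  0.1001] 47.444311894176806
[[-0.1169  0.0732]
 [ 0.2149  0.0485]
 [ 0.3575 -0.0633]
 [ 0.1616  0.1751]
 [-0.2185 -0.1793]
 [ 0.0253  0.0352]
 [-0.3022 -0.0446]]
r 0.5923416007512284 0.07064759392496908
a 0.4868377901327644 -0.04426518145263325
b 0.5649195477611352 -0.11595366815492289
c 0.6704233583795992 -0.0010408927773205706
[0.5924 0.0704 0.1013] [ 0.0568  0.0087 -0.0469 -0.0073]
```

The fit is good to about 0.3 px. White tops come out at z=0.0936 (0.094 expected) and the red top at about 0.101, roughly 7 mm proud. Next I'll press with force guarding.

Run:
```python
from h import *
q=down(0.8281-np.pi/2); x,y=0.5923,0.0706
r.move_ptp([x,y,0.20],q)
r.line_to([x,y,0.128],rate=0.12); r.hold(0.2)
b=np.mean([r.get_contact_force() for _ in range(3)],axis=0); print(r.get_clock(),r.get_tcp_pos(),b)
z=0.121; r.line_to([x,y,z],rate=0.05)
while z>0.1055 and r.get_clock()<22:
    z-=0.001; r.line_to([x,y,z],rate=0.012)
    f=np.array(r.get_contact_force())-b; t=r.get_tcp_pos(); print(round(r.get_clock(),2),round(z,4),t,f)
    if f[2]>9: break
```

```text
7.825 [0.5929 0.0707 0.1289] [-0.0241  0.0047  0.6686]
8.37 0.12 [0.5923 0.0706 0.1199] [ 0.0528  0.3456 -0.6383]
8.62 0.119 [0.5923 0.0706 0.119 ] [ 0.5739 -0.3696 -0.2563]
8.87 0.118 [0.5922 0.0706 0.1179] [ 0.576   0.2679 -0.0101]
9.12 0.117 [0.5924 0.0706 0.1171] [-0.3658  0.0764  0.9163]
9.37 0.116 [0.5924 0.0706 0.1161] [-0.4371 -0.2792  1.6475]
9.62 0.115 [0.5924 0.0706 0.115 ] [-0.8041 -0.1042  1.7236]
9.87 0.114 [0.5924 0.0706 0.1139] [-0.4238  0.4194  1.0407]
10.12 0.113 [0.5924 0.0706 0.1129] [ 1.3954 -0.378   0.4829]
10.37 0.112 [0.5924 0.0706 0.1119] [-0.0559 -1.0939  0.1934]
10.62 0.111 [0.5924 0.0706 0.1109] [ 0.0198 -0.3314  0.7954]
10.87 0.11 [0.5924 0.0706 0.1099] [ 0.4661 -0.7366  1.1868]
11.12 0.109 [0.5924 0.0706 0.109 ] [0.8284 0.0451 1.0544]
11.37 0.108 [0.5924 0.0706 0.1081] [ 0.7764 -0.0502  2.7378]
11.62 0.107 [0.5924 0.0706 0.108 ] [-1.8078 -1.4417 10.1664]
```

Contact force jumped to 10 N at TCP z=0.108, so the tip is at 0.094, exactly the home height. I'll hold briefly, back off and look.

Run:
```python
from fit import *
r.hold(0.3); print(r.get_tcp_pos(),r.get_contact_force())
r.line_to([0.5923,0.0706,0.20],rate=0.1)
r.line_to([0.56,0.01,0.33],attitude=down(np.radians(-43)),rate=0.2); r.hold(0.15)
ci=info("wrist"); im=r.camera("wrist"); cv2.imwrite("pics/w3.png",im); np.save("pics/w3.npy",np.array([ci[0]],dtype=object),allow_pickle=True)
r_im=r.camera("scene"); cv2.imwrite("pics/s3.png",r_im); print(r.get_clock())
print(blobs(im)); 
for z in (.094,.104): print(z,proj([.5923,.0706,z],ci))
cs=info("scene")
S0=cv2.imread("pics/scene0.png")
cv2.imwrite("pics/cmp.png",np.hstack([cv2.resize(a[210:320,280:420],None,fx=2.8,fy=2.8,interpolation=2) for a in(S0,r_im)]))
```

```text
[0.5924 0.0706 0.1081] [-2.8874 -0.3327 10.9125]
14.1333
{'red': [(array([301.556 , 131.9177]), array([ 285,  115,   34,   35, 1178], dtype=int32))], 'white': [(array([423.1747, 130.9474]), array([ 406,  114,   36,   35, 1179], dtype=int32)), (array([300.9561, 292.7113]), array([289, 284,  30,  24, 478], dtype=int32))]}
0.094 [[301.0861 132.0512]]
0.104 [[300.5503 132.1858]]
```

View pics/w3.png

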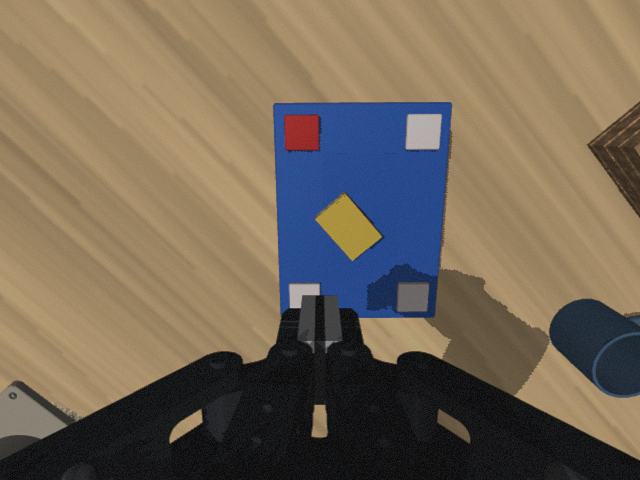

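View pics/cmp.png

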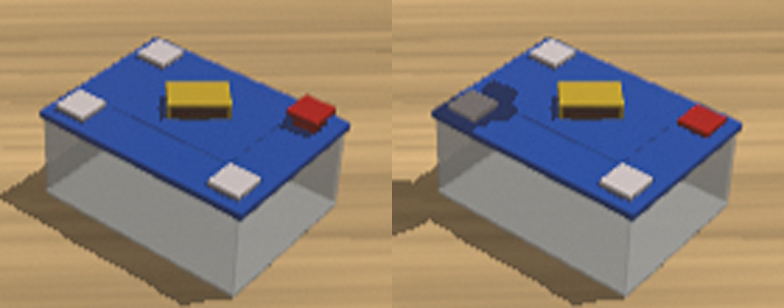

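The before/after comparison shows the red cap now flat and level with the white caps. The tub, matchbox and white caps are where they were (the dark white cap is only shadowed). Now I'll withdraw and hand in.

Run:
```python
from h import *
r.line_to([0.56,0.01,0.45],rate=0.2)
r.line_to([0.40,-0.12,0.48],rate=0.2); r.hold(0.4)
im=r.camera("scene"); cv2.imwrite("pics/s4.png",im)
print(r.get_clock(),r.get_tcp_pos(),r.get_contact_force(),abs(np.array(r.get_qvel())).max())
r.close_job()
```

```text
16.525 [ 0.4001 -0.1199  0.4799] [-0.4752  0.1814 -1.5112] 0.002819644112937929
the job is handed in; nothing more can be done
```

View pics/s4.png

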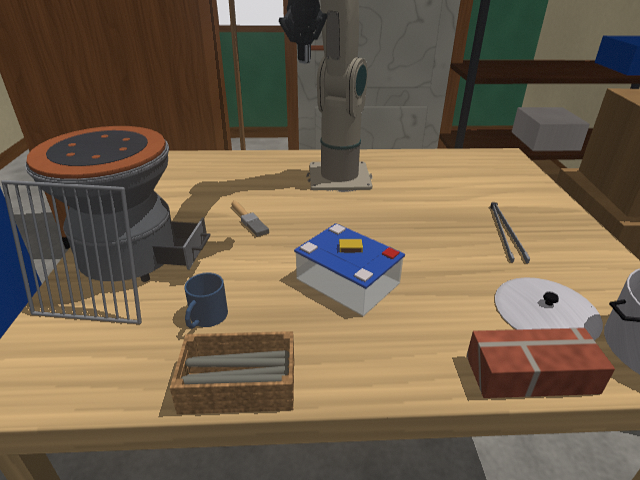

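The red snap is pressed fully home. I pressed it straight down with the closed fingertips until it met the hard stop, drew the hand back well clear of the tub, and handed the job in at 16.5 s.

- **Seating:** the fingertips stopped at a height of 0.094 m, which is the expected home height, with about 11 N on the tool. In the pictures taken afterwards the red cap lies flat, level with the white ones.
- **Nothing disturbed:** comparing the pictures before and after, the tub, matchbox, white snaps and everything else on the slab stand where they were.
- **Hand clear:** the hand ended about 0.39 m above the lid and off to one side. The last force reading was about −1.5 N vertically, close to the noise.
- **Disagreements:** the detection networks missed the red snap in the top view and the first wrist view. I located it instead by colour in two wrist views, which matched the tub's given dimensions to within 0.4 px. The friction while the snap slid was hard to tell from force noise (about 1–3 N), so I judged "home" by the stop and its height.

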